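Shut the sample caddy and hold it up level for hand-over

ROBOT

A 7-joint arm with a two-finger parallel gripper is mounted at the origin on the work surface. World frame = base frame: x ahead of the robot, y to its left, z up, the work surface at z = 0. Lengths are in m, angles in rad, forces in N, time in s.
With the tool pointing down it reaches from about 0.425 to 0.95 m from the base axis. Payload 4.7 kg.
Tool frame: the origin (TCP) lies on the front face of the gripper's body, between the roots of the fingers; the fingertips stand 70 mm ahead of it and the grasp point (between the pads) lies 51 mm ahead of it; z points along the fingers, x is the direction in which the jaws open and shut, and the axes are right-handed (so a half turn about z gives the same grasp; the last joint's range is limited). The gripper opens to 87 mm and grips with 3 to 60 N. Pads are 19 mm wide; open, the fingers measure 117 mm over their backs; the gripper's body (75 mm by 190 mm) begins 51 mm behind the grasp point.
Start: joints at [-1.327, 0.469, -0.049, 1.532, 0.024, 1.141, -0.082], TCP at [0.182, 0.65, 0.292] pointing down, gripper open.
Joint ranges: [-2.59, 2.59], [-0.33, 1.99], [-1.39, 1.29], [0.1, 2.45], [-1.04, 4.18], [0.21, 1.99], [-2.66, 2.66]. Speed limits (rad/s): [2.57, 2.57, 3.14, 3.14, 3.14, 3.14, 3.14].

INTERFACE

Orientations are given as a unit quaternion [x, y, z, w].
In Python, from plant import telemetry, eyes, r gives the robot as it stands.
- The arm moves only by the shell command python3 -m creep 'ROWS' [OPENING]. ROWS is a JSON object of lists of equal length, an entry for each row: "slide": the shift along the tool's x, y, z in cm, a list of three; "dr": the turn, a rotation vector about the tool's x, y, z in rad, a list of three. A call has 1 to 8 rows; each row is the pose to reach, as a shift and turn from the pose commanded when the call began, along the tool's axes at that moment; what a row does not reach only later rows make up. A row lasts 1/10 s, in which the tool goes at most 50 mm and 8.59 degrees, less where a joint would pass 70% of its speed; a pose out of reach is approached as far as the arm can. A call with a gripper value outside its range is refused whole. OPENING is the finger opening in cm, from 0 to 8.7, set as the call begins (- or left out, the last holds). The fingers move at their own pace and stop on an object; the grip force is fixed at half the most. Time passes only in rows, so rows that repeat a pose let the fingers close. It gives the time, the measured TCP pose, the force and the opening at its end, in the units of the state.
- telemetry.read_state(): the state, without advancing time (a new reading comes with each control period).
- eyes.camera(name): name is "scene" or "top" or "wrist"; returns a dict with "frame" (420x560x3 uint8, red, green, blue), "z_map" (420x560 float32, m along the optical axis (not along the pixel's ray), 0 where there is no reading), "intrinsics" (3x3 intrinsics, pixels), "k1" (the pictures are not rectified: a ray, as slopes to the right and down, at radius r is drawn at 1 + k1 r^2 times it, then the intrinsics apply), "world_from_camera" (4x4, takes a point from camera to world coordinates); the wrist camera has in their place "hand_eye" (4x4, takes a point from camera to tool coordinates, whose origin is the TCP and whose axes are the tool frame's). Camera axes: x right, y up, looking along -z (the intrinsics and any distortion apply to the point x, -y, -z); pixel columns grow to the right and rows downward; lengths in m; the calibration is good to about 2 mm. A picture is of the moment at which its call begins: read the wrist's pose just before it.
- r.sign_off(): hands the job in, once; it reports no verdict.
The state is a dict: "time_s": time; "qpos": joint angles; "dq": joint speeds; "tau": joint torques, N m; "ee_pos": TCP position; "tcp_rot": TCP orientation; "contact_force": force on the tool from outside, world axes, zero at the start; "torque": the same for the moment, N m; "opening": finger opening in m.
Only numpy, scipy, OpenCV 4.12 (cv2) and the standard library are available. Lean on these libraries where they do the work, as an engineer would, in place of code of your own. Each camera call takes 0.05 s, during which the arm holds its last target.

TASK

The sample caddy is ready to leave the bench: swing its open blue lid gently down until it is fully shut, then take the caddy by the middle of its carrying handle and lift it about 10 cm clear of the bench. Hold it there level and still for a colleague to take, and finish while still holding it in the air: do not put it down or let go. Keep the three bottles upright in their cells, and leave everything else on the bench where it stands.

Things in the scene. Friction and masses are not known exactly. Their poses are not given: they have to be found in the camera images.
- caddy: White plastic caddy, loose, 220 mm long (x), 160 wide (y), rim 85 high, about 0.8 kg loaded. Origin: centre of its underside; z up. A fixed bow handle stands over its middle, across its width, above a 28 mm thick middle wall. Its -x half is a lidded compartment (small vials in foam), its +x half is open: three cells side by side along y, each with a loose bottle. Only the lid moves.
- handle (a point): Centre of the handle's bar, 167 mm above the caddy's underside. The bar runs along the caddy's y (132 mm free between its posts), is 18 mm wide (along the caddy's x) and 20 mm high (157 to 177 mm above the underside); below it are 70 mm of free space down to the middle wall. Axes as the caddy's.
- lid (a joint): Angle of the blue lid over the -x half, rad: 0 fully shut (flat on the rim, stop), grows as it opens; 1.25 is fully open, nearly upright beside the handle. It starts part open. Stiff hinge: the lid stays where it is left and does not fall; about 1 N at its free edge moves it. Its free edge swings out and down, away from the handle.
- lid_hinge (a point): Middle of the lid's hinge line, fixed in the caddy at x = -14.5 mm, 88 mm above its underside; the line runs along the caddy's y. Axes as the caddy's. The lid is a plate 158 mm wide, 4 mm thick (hinge line at half its thickness), from the hinge line to 100 mm from it; a finger lip 50 mm wide in the middle reaches to 109 mm.
- lid_edge (a point): Middle of the lid's free edge, on its upper face, 100 mm from the hinge line. Turns with the lid: its x points to the hinge line, its z is the normal of the upper face (up when shut, towards the handle when open).
- bottle0: Amber bottle with a black cap and paper label, radius 20 mm, 105 mm high, about 0.09 kg, standing loose in the caddy's cell on the -y side; its top stands 110 mm above the caddy's underside. Origin: centre of its underside.
- bottle1: The same, in the middle cell.
- bottle2: The same, in the cell on the +y side.
- bowl: Bystander: stainless-steel mixing bowl, rim radius 95 mm, 70 mm high. Origin: centre of its underside.
- funnel: Bystander: white plastic funnel standing mouth down, 130 mm wide, 125 mm high. Origin: centre of its underside.
- flask: Bystander: conical glass flask, 86 mm wide, 122 mm high. Origin: centre of its underside.
- tape: Bystander: roll of white tape lying flat, 110 mm across, 48 mm high. Origin: centre of its underside.
- beaker: Bystander: glass beaker, 72 mm across, 95 mm high. Origin: centre of its underside.
- jar: Bystander: white jar with a blue cap, 70 mm across, 90 mm high. Origin: centre of its underside.

How it is judged:
By the outcome, as a careful person would: the job done as asked, in the order asked, and still so for the second after the job is handed in, while the arm keeps its last pose, push and grip.
It also fails if it takes over 45 s, if anything falls off the work surface, if the arm or the gripper's body presses on something with over 40 N, if the wrist force passes 120 N, or if a joint passes its speed limit or range.

## Working session

There is one attempt and no reset: what is moved stays moved. The work goes in short steps, Python scripts to look and compute and a shell command to move; the robot and the scene stay as the last step left them, time stands still between calls to the robot, and variables do not carry over. Pictures are saved under pics/ and viewed, and the job is handed in when it is done.

```bash
ls; mkdir -p pics; cat > h.py <<'E'
import numpy as np,cv2
from plant import telemetry,eyes,r
from scipy.spatial.transform import Rotation as R
def cam(n):
    s=telemetry.read_state(); c=eyes.camera(n)
    if 'hand_eye' in c:
        T=np.eye(4);T[:3,:3]=R.from_quat(s['tcp_rot']).as_matrix();T[:3,3]=s['ee_pos'];c['W']=T@np.array(c['hand_eye'])
    else: c['W']=np.array(c['world_from_camera'])
    return c
def save(c,f): cv2.imwrite('pics/'+f,c['frame'][:,:,::-1])
def slopes(c,uv):
    K=np.array(c['intrinsics'],float);k1=float(c['k1'])
    return cv2.undistortPoints(np.array(uv,float).reshape(-1,1,2),K,np.array([k1,0,0,0.])).reshape(-1,2)
def ray(c,uv):
    s=slopes(c,uv);d=np.c_[s[:,0],-s[:,1],-np.ones(len(s))]
    return c['W'][:3,3],d@c['W'][:3,:3].T
def onplane(c,uv,z):
    o,d=ray(c,uv);return o+d*((z-o[2])/d[:,2])[:,None]
def cloud(c):
    z=c['z_map'];H,Wd=z.shape;v,u=np.mgrid[:H,:Wd]
    o,d=ray(c,np.c_[u.ravel(),v.ravel()])
    P=o+d*z.ravel()[:,None];P[z.ravel()<=0]=np.nan
    return P.reshape(H,Wd,3)
E
python3 - <<'E'
from h import *
for n in ['scene','top','wrist']:
    c=cam(n);save(c,n+'0.png');np.savez('/tmp/'+n+'0.npz',**{k:v for k,v in c.items()})
    print(n,c['W'].round(3).tolist())
print(telemetry.read_state())
E
```

```text
pics
scene [[0.626, -0.682, 0.379, 1.066], [0.78, 0.537, -0.321, -0.47], [0.015, 0.497, 0.868, 1.252], [0.0, 0.0, 0.0, 1.0]]
top [[0.004, 0.986, -0.167, 0.345], [-1.0, 0.007, 0.014, -0.018], [0.015, 0.167, 0.986, 1.536], [0.0, 0.0, 0.0, 1.0]]
wrist [[0.268, -0.935, -0.232, 0.118], [0.963, 0.26, 0.067, 0.668], [-0.002, -0.241, 0.97, 0.383], [0.0, 0.0, 0.0, 1.0]]
{'time_s': 0.15, 'qpos': array([-1.32689105,  0.46927574, -0.04862103,  1.53343027,  0.02413106,
        1.14099117, -0.08229364]), 'dq': array([-0.0001362 , -0.00182049,  0.00052528, -0.00534932, -0.00056396,
       -0.00037565, -0.00025828]), 'tau': array([ 2.19647063e-04, -5.08427203e+01, -8.11263733e-02, -2.36418664e+01,
       -6.14380371e-02,  3.57371417e-02,  1.28278302e-04]), 'ee_pos': array([0.18174383, 0.64970153, 0.29142277]), 'tcp_rot': array([ 7.96670376e-01,  6.04413547e-01, -5.84701325e-04,  4.83753913e-04]), 'contact_force': array([ 0.94043508, -0.3026781 , -1.21274186]), 'torque': array([-0.02530972,  0.01712615, -0.03273035]), 'opening': 0.08679418494887409}
```

View pics/scene0.png

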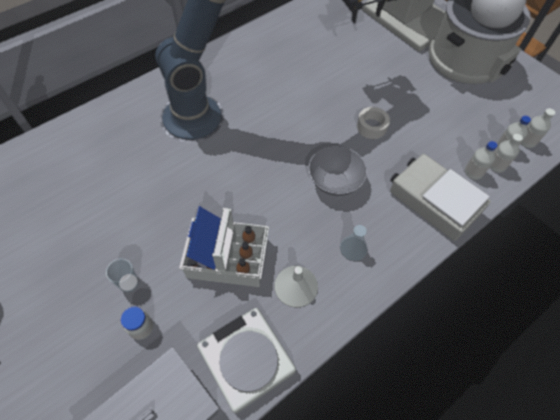

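View pics/top0.png

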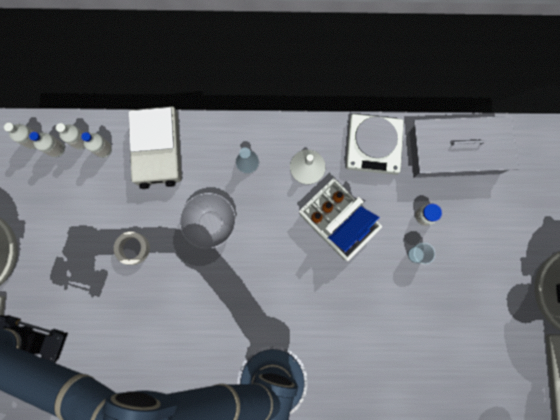

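View pics/wrist0.png

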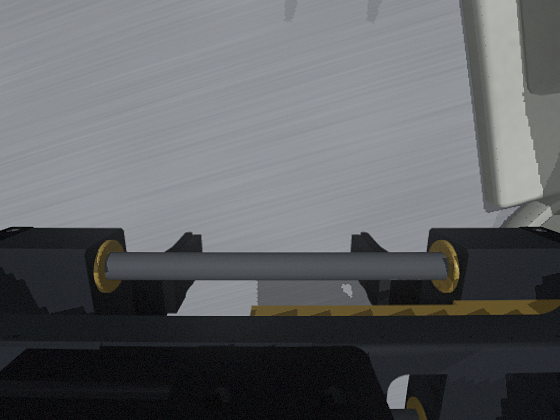

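The scene view shows the caddy at about (228,247), with the blue lid part open at (205,237) and bottles at (247,250). In the top view it is at (340,220), yawed, lid towards the lower right. Next I measure it.

```bash
python3 - <<'E'
from h import *
for n,box in [('top',(270,170,410,275)),('scene',(160,190,290,300))]:
    c=dict(np.load('/tmp/%s0.npz'%n));P=cloud(c);f=c['frame']
    x0,y0,x1,y1=box
    cv2.imwrite('pics/%s_zoom.png'%n,cv2.resize(f[y0:y1,x0:x1,::-1],None,fx=5.5,fy=5.5,interpolation=cv2.INTER_CUBIC)[:600,:800])
    hsv=cv2.cvtColor(f,cv2.COLOR_RGB2HSV)
    m=np.zeros(f.shape[:2],bool);m[y0:y1,x0:x1]=1
    b=m&(hsv[...,0]>105)&(hsv[...,0]<130)&(hsv[...,1]>150)
    Q=P[b];Q=Q[~np.isnan(Q[:,0])];cc=Q.mean(0);u,s,v=np.linalg.svd(Q-cc,full_matrices=False)
    print(n,'lid n',len(Q),cc.round(4),'normal',v[2].round(3),'sd',(s/np.sqrt(len(Q))).round(4),'ax',v[0].round(3), 'zrange',np.percentile(Q[:,2],[1,99]).round(3))
    up=m&(P[...,2]>0.15)&~b
    Q=P[up];cc=Q.mean(0);u,s,v=np.linalg.svd(Q[:,:2]-cc[:2],full_matrices=False)
    print(' handle',len(Q),cc.round(4),v[0].round(3),(s/np.sqrt(len(Q))).round(4),np.percentile(Q[:,2],[5,50,95]).round(3))
    rim=m&(P[...,2]>0.075)&(P[...,2]<0.1)&~b&(hsv[...,1]<60)
    rect=cv2.minAreaRect(P[rim][:,:2].astype(np.float32));print(' rim',rim.sum(),rect, np.median(P[rim][:,2]))
    low=m&(P[...,2]<0.02);print(' table z',np.nanmedian(P[low][:,2]))
E
```

```text
top lid n 1056 [ 0.5027 -0.2629  0.1308] normal [0.562 0.53  0.635] sd [0.0436 0.029  0.0121] ax [-0.705  0.709  0.033] zrange [0.052 0.17 ]
 handle 294 [ 0.5408 -0.2288  0.1759] [-0.636  0.772] [0.0458 0.0135] [0.163 0.177 0.181]
 rim 557 ((0.5418042540550232, -0.22707819938659668), (0.23238633573055267, 0.1654384583234787), 44.39494705200195) 0.08248310926647107
 table z 0.0006427203306793583
scene lid n 1147 [ 0.5081 -0.2685  0.1336] normal [0.524 0.51  0.682] sd [0.0431 0.0234 0.0019] ax [ 0.723 -0.69  -0.039] zrange [0.099 0.165]
 handle 503 [ 0.5374 -0.2388  0.1708] [ 0.766 -0.643] [0.0468 0.0322] [0.157 0.174 0.178]
 rim 877 ((0.5438438057899475, -0.22624124586582184), (0.23181965947151184, 0.16953828930854797), 43.97413635253906) 0.08192414903958478
 table z -0.0012227651116183402
```

View pics/top_zoom.png

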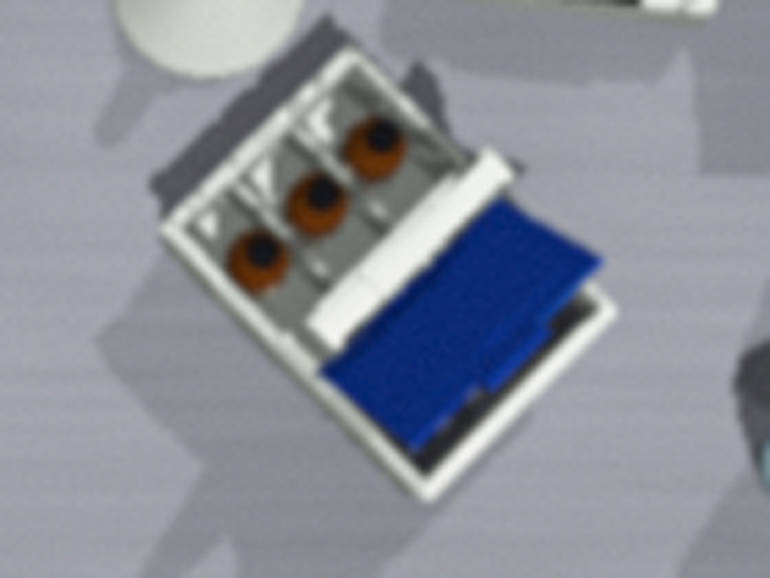

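View pics/scene_zoom.png

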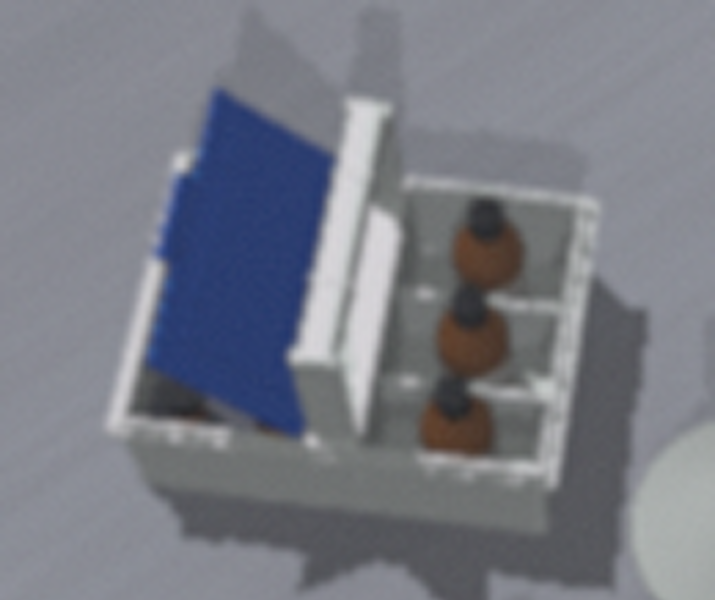

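```bash
python3 - <<'E'
from h import *
cs={}
for n,box in [('top',(270,170,410,275)),('scene',(160,190,290,300))]:
    c=dict(np.load('/tmp/%s0.npz'%n));P=cloud(c);cs[n]=c
    m=(P[...,2]>0.17)&(P[...,2]<0.19);m[:, :box[0]]=0;m[:,box[2]:]=0;m[:box[1]]=0;m[box[3]:]=0
    hsv=cv2.cvtColor(c['frame'],cv2.COLOR_RGB2HSV); m&=hsv[...,1]<80
    v,u=np.nonzero(m); X=onplane(c,np.c_[u,v],0.177)[:,:2]
    k,l=cv2.connectedComponents(m.astype(np.uint8)); 
    print(n,[ (l==i).sum() for i in range(1,k)]); big=1+np.argmax([(l==i).sum() for i in range(1,k)])
    X=X[(l[v,u]==big)]
    rc=cv2.minAreaRect(X.astype(np.float32));print('handle top',rc,X.mean(0))
c=cs['top']
q=np.array([[345,47],[162,228],[428,500],[620,312]])/5.5+[270,170]-.4
X=onplane(c,q,0.085)[:,:2];print(X.round(4),X.mean(0),np.linalg.norm(X-np.roll(X,1,0),axis=1))
c=cs['scene']
E
```

```text
top [np.int64(274)]
handle top ((0.5418128967285156, -0.2269250750541687), (0.02230043150484562, 0.14777441322803497), 44.74533462524414) [ 0.54142117 -0.22654984]
scene [np.int64(338)]
handle top ((0.5451419949531555, -0.22696883976459503), (0.02186897210776806, 0.14827392995357513), 44.29194259643555) [ 0.5468522  -0.22851417]
[[ 0.6806 -0.2023]
 [ 0.5662 -0.0885]
 [ 0.4017 -0.2484]
 [ 0.5162 -0.3681]] [ 0.54117087 -0.22681982] [0.23349873 0.16138896 0.22938965 0.16562173]
```

```bash
cat >> h.py <<'E'
CX=np.array([.543,-.227]);YAW=np.radians(44.4)
def plan(target,yawdeg=None):
    s=telemetry.read_state();Rm=R.from_quat(s['tcp_rot']).as_matrix()
    d=Rm.T@(np.array(target)-s['ee_pos'])*100
    out=dict(slide_cm=d.round(2).tolist(),norm=float(np.linalg.norm(d).round(2)))
    if yawdeg is not None:
        y=np.radians(yawdeg);G=np.c_[[np.cos(y),np.sin(y),0],[np.sin(y),-np.cos(y),0],[0,0,-1]]
        out['dr']=R.from_matrix(Rm.T@G).as_rotvec().round(3).tolist()
    print(out)
def cad(x,y,z):
    c,s_=np.cos(YAW),np.sin(YAW);return np.array([CX[0]+c*x-s_*y,CX[1]+s_*x+c*y,z])
def st():
    s=telemetry.read_state();print(round(s['time_s'],2),s['ee_pos'].round(4),'F',s['contact_force'].round(1),'op',round(s['opening'],4),'q',s['qpos'].round(2));
    Rm=R.from_quat(s['tcp_rot']).as_matrix();print('yaw',np.degrees(np.arctan2(Rm[1,0],Rm[0,0])).round(2),'zax',Rm[:,2].round(4))
    c,s_=np.cos(YAW),np.sin(YAW);d=s['ee_pos'][:2]-CX;print('caddy xy',(c*d[0]+s_*d[1]).round(4),(-s_*d[0]+c*d[1]).round(4))
E
python3 -m creep '{"slide":[[-3,3.9,0],[-6,7.8,0],[-9,11.7,0],[-12,15.6,0],[-15,19.5,0],[-18,23.4,0],[-21,27.3,0],[-24,31.2,0]],"dr":[[0,0,0.1],[0,0,0.2],[0,0,0.3],[0,0,0.4],[0,0,0.5],[0,0,0.6],[0,0,0.7],[0,0,0.8]]}' 0
python3 -c "
from h import *
st();plan(cad(-.062,0,.285),-45.6)"
```

```text
time_s: 0.95
ee_pos: [0.4184, 0.333, 0.2922]
tcp_rot: [0.97, 0.245, -0.0, -0.0]
contact_force: [0.2, 0.4, -0.3]
opening: 0.0311
0.95 [0.4184 0.333  0.2922] F [ 0.2  0.4 -0.3] op 0.0311 q [-0.95  0.24  0.23  1.88 -0.06  1.03 -0.19]
yaw 28.31 zax [-1.e-04  3.e-04 -1.e+00]
caddy xy 0.3028 0.4873
{'slide_cm': [-21.54, 56.93, 0.71], 'norm': 60.88, 'dr': [-0.0, 0.0, 1.29]}
```

```bash

python3 -m creep '{"slide":[[-1.6,4.2,0],[-3.2,8.4,0],[-4.8,12.6,0],[-6.4,16.8,0],[-8,21,0],[-9.6,25.2,0],[-11.2,29.4,0],[-12.8,33.6,0]],"dr":[[0,0,0.1],[0,0,0.2],[0,0,0.3],[0,0,0.4],[0,0,0.5],[0,0,0.6],[0,0,0.7],[0,0,0.8]]}'
python3 -c "
from h import *
st();plan(cad(-.062,0,.285),-45.6)"
```

```text
time_s: 1.75
ee_pos: [0.4654, -0.0232, 0.2923]
tcp_rot: [0.988, -0.152, 0.0, -0.0]
contact_force: [1.1, -0.1, 0.1]
opening: 0.0005
1.75 [ 0.4654 -0.0232  0.2923] F [ 1.1 -0.1  0.1] op 0.0005 q [-0.56  0.13  0.58  2.04 -0.08  1.   -0.25]
yaw -17.52 zax [ 3.e-04  6.e-04 -1.e+00]
caddy xy 0.0871 0.1999
{'slide_cm': [10.62, 22.57, 0.72], 'norm': 24.95, 'dr': [-0.001, 0.0, 0.49]}
```

```bash

python3 -m creep '{"slide":[[1.8,3.8,0],[3.6,7.6,0],[5.4,11.4,0],[7.2,15.2,0],[9,19,0.3],[10.6,22.6,0.7],[10.6,22.6,0.7]],"dr":[[0,0,0.1],[0,0,0.2],[0,0,0.3],[0,0,0.4],[0,0,0.49],[0,0,0.49],[0,0,0.49]]}'
python3 - <<'E'
from h import *
st();plan(cad(-.062,0,.285),-45.6)
for n in ['scene','wrist']:
    c=cam(n);save(c,n+'1.png')
    if n=='scene': f=c['frame'][150:340,100:340];cv2.imwrite('pics/s1z.png',cv2.resize(f[...,::-1],None,fx=3,fy=3,interpolation=cv2.INTER_CUBIC))
E
```

```text
time_s: 2.45
ee_pos: [0.4982, -0.2746, 0.285]
tcp_rot: [0.921, -0.39, 0.0, 0.002]
contact_force: [-0.1, 0.6, 0.4]
opening: 0.0001
2.45 [ 0.4982 -0.2746  0.285 ] F [-0.1  0.6  0.4] op 0.0001 q [-0.16  0.36  0.76  1.83 -0.28  1.06 -0.09]
yaw -45.87 zax [-0.0012 -0.0045 -1.    ]
caddy xy -0.0653 -0.0027
{'slide_cm': [-0.27, -0.33, -0.0], 'norm': 0.43, 'dr': [0.004, -0.002, -0.005]}
```

View pics/s1z.png

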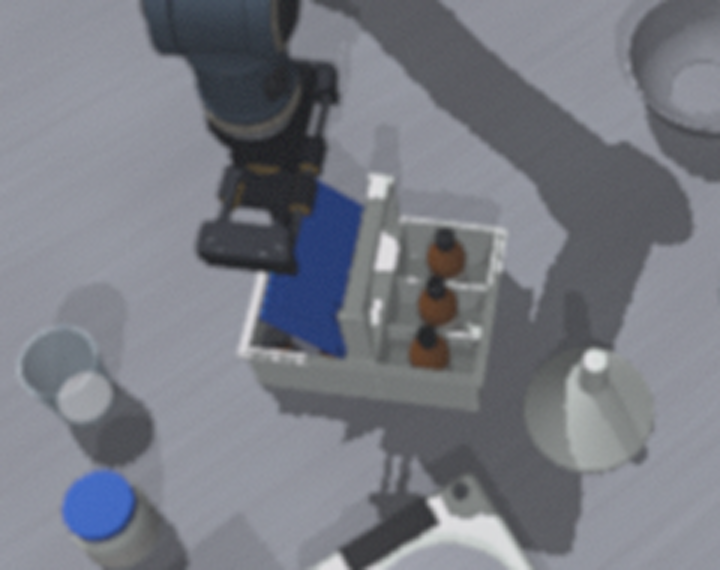

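View pics/wrist1.png

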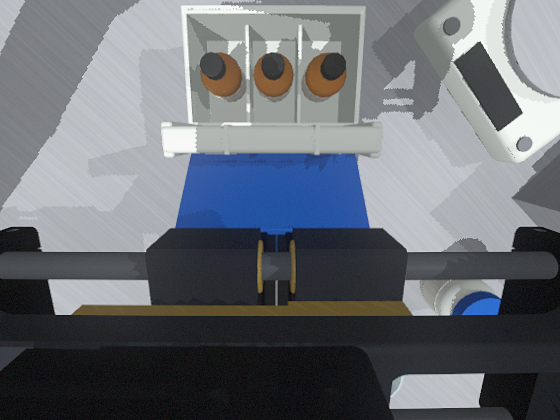

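```bash

python3 -m creep '{"slide":[[-0.2,0,1.5],[-0.2,0,3],[-0.2,0,4.3],[-0.2,0,5],[-0.2,0,5.4],[-0.2,0.1,5.8],[-0.2,0.2,6.2],[-0.2,0.4,6.5]],"dr":[[0,0,0],[0,0,0],[0,0,0],[0,0,0],[0,0,0],[0,0,0],[0,0,0],[0,0,0]]}'
python3 - <<'E'
from h import *
st()
for n in ['scene','wrist']:
    c=cam(n);save(c,n+'2.png')
    if n=='scene': f=c['frame'][150:340,100:340];cv2.imwrite('pics/s2z.png',cv2.resize(f[...,::-1],None,fx=3,fy=3,interpolation=cv2.INTER_CUBIC))
E
```

```text
time_s: 3.35
ee_pos: [0.4956, -0.2703, 0.2203]
tcp_rot: [0.923, -0.386, 0.0, -0.0]
contact_force: [0.3, 0.1, 1.1]
opening: 0.0007
3.35 [ 0.4956 -0.2703  0.2203] F [0.3 0.1 1.1] op 0.0007 q [-0.12  0.43  0.72  1.91 -0.35  0.93 -0.03]
yaw -45.37 zax [ 8.e-04 -2.e-04 -1.e+00]
caddy xy -0.0641 0.0022
```

View pics/s2z.png

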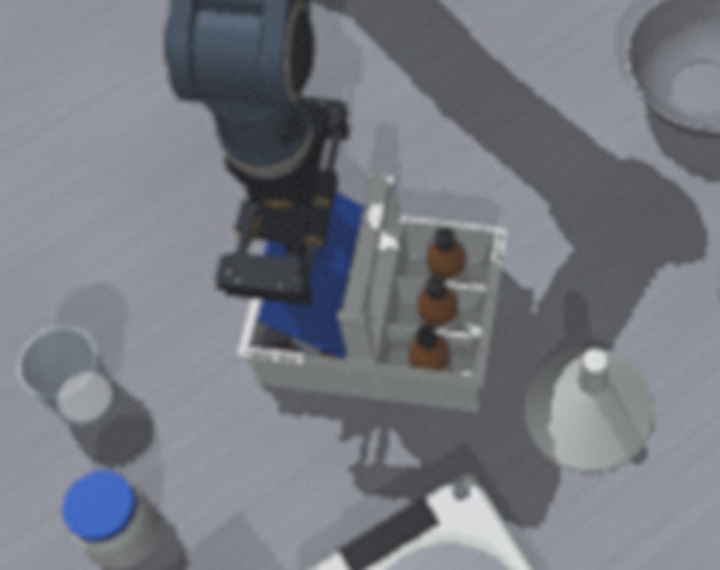

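View pics/wrist2.png

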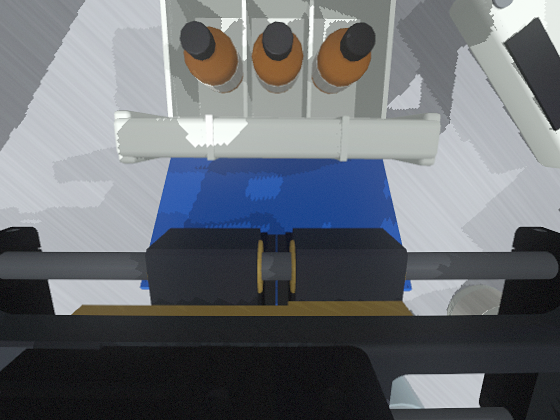

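```bash

python3 -m creep '{"slide":[[0,0.3,0.35],[0,0.55,0.7],[0,0.8,1.05],[0,1.05,1.4],[0,1.25,1.75],[0,1.45,2.1],[0,1.6,2.45],[0,1.75,2.8]],"dr":[[0,0,0],[0,0,0],[0,0,0],[0,0,0],[0,0,0],[0,0,0],[0,0,0],[0,0,0]]}'
python3 - <<'E'
from h import *
st()
c=cam('scene');f=c['frame'][150:340,100:340];cv2.imwrite('pics/s3z.png',cv2.resize(f[...,::-1],None,fx=3,fy=3,interpolation=cv2.INTER_CUBIC))
E
```

```text
time_s: 4.25
ee_pos: [0.4828, -0.2825, 0.1918]
tcp_rot: [0.923, -0.386, -0.0, -0.0]
contact_force: [-0.0, -0.2, 1.1]
opening: 0.0002
4.25 [ 0.4828 -0.2825  0.1918] F [-0.  -0.2  1.1] op 0.0002 q [-0.07  0.46  0.69  1.94 -0.38  0.87  0.03]
yaw -45.38 zax [-3.e-04  2.e-04 -1.e+00]
caddy xy -0.0819 0.0025
```

View pics/s3z.png

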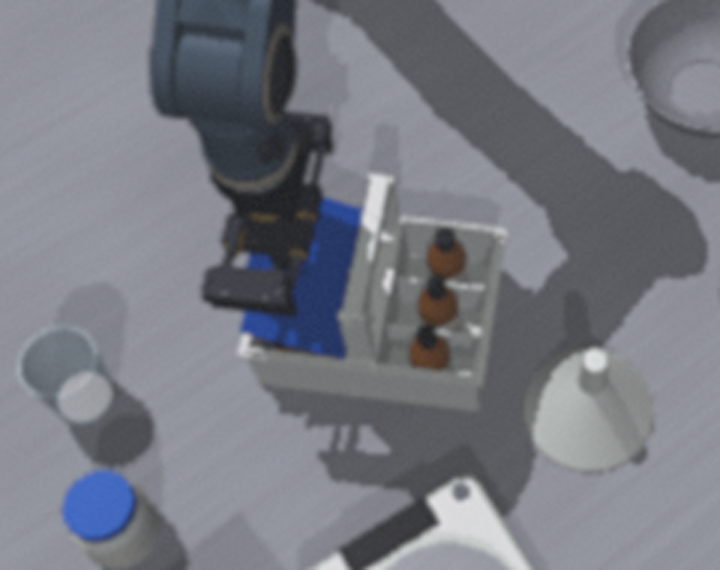

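The lid is about half way down and the caddy hasn't moved. Its free edge now lies near (245,325) in the crop. I'll keep going gently.

```bash

python3 -m creep '{"slide":[[0,0.15,0.4],[0,0.3,0.8],[0,0.4,1.2],[0,0.5,1.6],[0,0.6,2.0],[0,0.7,2.35],[0,0.8,2.65],[0,0.8,2.9]],"dr":[[0,0,0],[0,0,0],[0,0,0],[0,0,0],[0,0,0],[0,0,0],[0,0,0],[0,0,0]]}'
python3 -c "
from h import *
st()"
python3 -m creep '{"slide":[[0,0,0.15],[0,0,0.3],[0,0,0.4],[0,0,0.45]],"dr":[[0,0,0],[0,0,0],[0,0,0],[0,0,0]]}'
python3 -c "
from h import *
st()"
```

```text
time_s: 5.1
ee_pos: [0.4771, -0.2881, 0.1629]
tcp_rot: [0.923, -0.386, -0.0, 0.0]
contact_force: [-0.3, -0.2, 0.5]
opening: 0.0004
5.1 [ 0.4771 -0.2881  0.1629] F [-0.3 -0.2  0.5] op 0.0004 q [-0.04  0.5   0.67  1.97 -0.42  0.81  0.07]
yaw -45.38 zax [-2.e-04  1.e-04 -1.e+00]
caddy xy -0.0898 0.0024
time_s: 5.5
ee_pos: [0.4771, -0.2883, 0.1599]
tcp_rot: [0.923, -0.386, -0.0, -0.001]
contact_force: [-3.2, 2.0, 13.7]
opening: 0.0003
5.5 [ 0.4771 -0.2883  0.1599] F [-3.2  2.  13.7] op 0.0003 q [-0.03  0.5   0.66  1.97 -0.42  0.81  0.08]
yaw -45.39 zax [ 1.0e-04  1.1e-03 -1.0e+00]
caddy xy -0.09 0.0023
```

Contact force is 14 N at a tip height of 0.090 m, which is the height of the shut lid's upper face. Raising and turning now.

```bash

python3 -m creep '{"slide":[[0,0,-1],[0,0,-4],[0,0,-8],[0,0,-11.5],[0,-1,-12.5],[0,-3,-12.5],[0,-5,-12.5],[0,-7,-12.5]],"dr":[[0,0,0],[0,0,0],[0,0,0],[0,0,-0.12],[0,0,-0.26],[0,0,-0.4],[0,0,-0.54],[0,0,-0.68]]}'
python3 - <<'E'
from h import *
st()
plan(cad(0,0,.285),44.4)
c=cam('scene');f=c['frame'][150:340,100:340];cv2.imwrite('pics/s4z.png',cv2.resize(f[...,::-1],None,fx=3,fy=3,interpolation=cv2.INTER_CUBIC))
E
```

```text
time_s: 6.3
ee_pos: [0.5275, -0.2384, 0.2842]
tcp_rot: [0.999, -0.053, 0.0, -0.0]
contact_force: [0.4, -0.7, -0.5]
opening: 0.0006
6.3 [ 0.5275 -0.2384  0.2842] F [ 0.4 -0.7 -0.5] op 0.0006 q [-0.1   0.35  0.58  1.8  -0.22  1.05  0.46]
yaw -6.11 zax [ 9.e-04 -0.e+00 -1.e+00]
caddy xy -0.019 0.0027
{'slide_cm': [1.42, -1.3, -0.07], 'norm': 1.92, 'dr': [0.0, -0.001, -0.881]}
```

View pics/s4z.png

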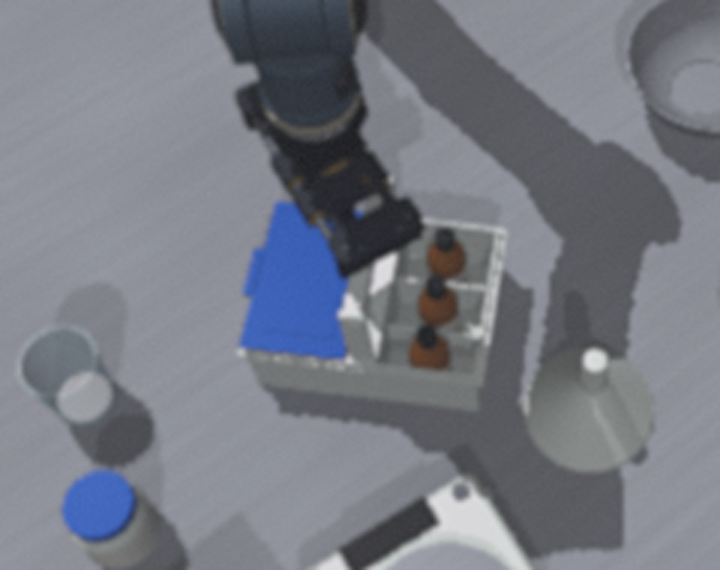

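The lid lies flat on the rim at crop (295,280), and the caddy and bottles are unmoved. I'll finish the turn over the handle with the fingers open.

```bash

python3 -m creep '{"slide":[[0.3,-0.3,0],[0.6,-0.6,0],[0.9,-0.9,0],[1.2,-1.2,0],[1.4,-1.3,0],[1.4,-1.3,0],[1.4,-1.3,0],[1.4,-1.3,0]],"dr":[[0,0,-0.14],[0,0,-0.28],[0,0,-0.42],[0,0,-0.56],[0,0,-0.7],[0,0,-0.83],[0,0,-0.88],[0,0,-0.88]]}' 7
python3 - <<'E'
from h import *
st()
plan(cad(0,0,.218),44.4)
c=cam('wrist');save(c,'wrist5.png');np.savez('/tmp/w5.npz',**c)
P=cloud(c);h=(P[...,2]>.165)&(P[...,2]<.185)
X=P[h][:,:2]
print(h.sum(),cv2.minAreaRect(X.astype(np.float32)))
c=cam('top');P=cloud(c);hsv=cv2.cvtColor(c['frame'],cv2.COLOR_RGB2HSV)
b=(hsv[...,0]>105)&(hsv[...,0]<130)&(hsv[...,1]>150);b[:,:270]=0;b[:,410:]=0;b[:170]=0
Q=P[b];print('lid z',np.percentile(Q[:,2],[2,10,50,90,98]).round(4))
E
```

```text
time_s: 7.15
ee_pos: [0.5419, -0.2281, 0.2838]
tcp_rot: [0.928, 0.373, -0.0, 0.0]
contact_force: [-0.7, 0.1, 0.2]
opening: 0.0565
7.15 [ 0.5419 -0.2281  0.2838] F [-0.7  0.1  0.2] op 0.0565 q [ 0.02  0.35  0.39  1.78 -0.15  1.05  1.23]
yaw 43.84 zax [-1.e-04 -2.e-04 -1.e+00]
caddy xy -0.0015 -0.0001
{'slide_cm': [0.16, -0.01, 6.58], 'norm': 6.58, 'dr': [0.0, 0.0, -0.01]}
4205 ((0.5386351346969604, -0.22275163233280182), (0.02322043851017952, 0.14109884202480316), 43.99553298950195)
lid z [0.0872 0.089  0.6088 0.6212 0.6256]
```

View pics/wrist5.png

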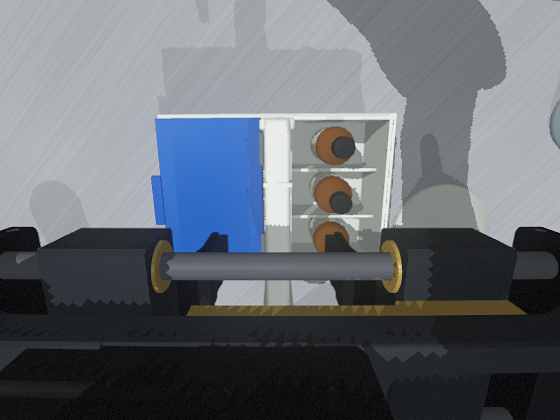

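The bar (column about 278) runs between the two fingertips (columns about 217 and 335), in line with the tool. Descending.

```bash

python3 -m creep '{"slide":[[0.15,0,1.5],[0.15,0,3],[0.15,0,4.5],[0.15,0,5.7],[0.15,0,6.4],[0.15,0,6.7],[0.15,0,6.7]],"dr":[[0,0,0],[0,0,0],[0,0,-0.01],[0,0,-0.01],[0,0,-0.01],[0,0,-0.01],[0,0,-0.01]]}'
python3 - <<'E'
from h import *
st()
c=cam('wrist');save(c,'wrist6.png')
E
```

```text
time_s: 7.95
ee_pos: [0.5435, -0.2265, 0.2164]
tcp_rot: [0.925, 0.379, -0.0, -0.0]
contact_force: [0.0, 0.3, 0.2]
opening: 0.0699
7.95 [ 0.5435 -0.2265  0.2164] F [0.  0.3 0.2] op 0.0699 q [ 0.04  0.42  0.37  1.84 -0.19  0.92  1.27]
yaw 44.56 zax [-5.e-04  1.e-04 -1.e+00]
caddy xy 0.0007 0.0
```

View pics/wrist6.png

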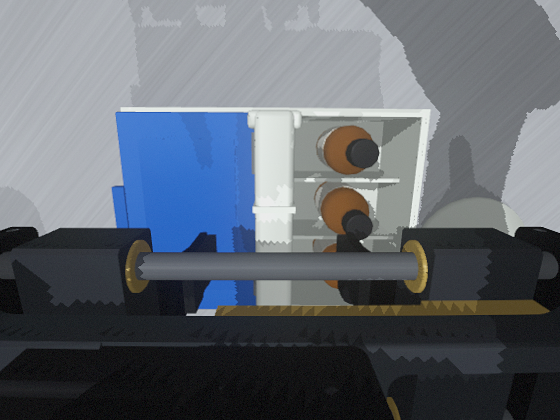

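```bash

python3 -m creep '{"slide":[[0,0,0],[0,0,0],[0,0,0],[0,0,0],[0,0,0],[0,0,0],[0,0,0],[0,0,0]],"dr":[[0,0,0],[0,0,0],[0,0,0],[0,0,0],[0,0,0],[0,0,0],[0,0,0],[0,0,0]]}' 0
python3 -m creep '{"slide":[[0,0,0],[0,0,0],[0,0,0],[0,0,0]],"dr":[[0,0,0],[0,0,0],[0,0,0],[0,0,0]]}'
python3 -c "
from h import *
st()"
```

```text
time_s: 8.8
ee_pos: [0.5429, -0.2272, 0.2166]
tcp_rot: [0.925, 0.379, -0.001, 0.0]
contact_force: [-1.4, -1.9, -0.3]
opening: 0.0178
time_s: 9.2
ee_pos: [0.543, -0.2271, 0.2166]
tcp_rot: [0.925, 0.379, -0.001, 0.0]
contact_force: [-3.6, -2.7, -0.5]
opening: 0.0177
9.2 [ 0.543  -0.2271  0.2166] F [-3.6 -2.7 -0.5] op 0.0177 q [ 0.04  0.42  0.37  1.84 -0.19  0.92  1.27]
yaw 44.54 zax [-9.e-04 -6.e-04 -1.e+00]
caddy xy -0.0001 -0.0001
```

Gripped at 17.8 mm, matching the 18 mm bar. A small lift first.

```bash

python3 -m creep '{"slide":[[0,0,-0.2],[0,0,-0.4],[0,0,-0.7],[0,0,-1],[0,0,-1.3],[0,0,-1.6],[0,0,-1.8],[0,0,-1.8]],"dr":[[0,0,0],[0,0,0],[0,0,0],[0,0,0],[0,0,0],[0,0,0],[0,0,0],[0,0,0]]}'
python3 - <<'E'
from h import *
st();print(telemetry.read_state()['torque'])
c=cam('scene');f=c['frame'][150:340,100:340];cv2.imwrite('pics/s7z.png',cv2.resize(f[...,::-1],None,fx=3,fy=3,interpolation=cv2.INTER_CUBIC))
c=cam('wrist');save(c,'wrist7.png')
E
```

```text
time_s: 10.0
ee_pos: [0.5437, -0.2266, 0.2351]
tcp_rot: [0.925, 0.379, 0.0, 0.0]
contact_force: [0.1, -0.3, -6.9]
opening: 0.0176
10.0 [ 0.5437 -0.2266  0.2351] F [ 0.1 -0.3 -6.9] op 0.0176 q [ 0.04  0.4   0.38  1.82 -0.18  0.95  1.27]
yaw 44.57 zax [ 8.e-04 -1.e-04 -1.e+00]
caddy xy 0.0008 -0.0002
[-0.09305064 -0.03622182  0.01854173]
```

View pics/s7z.png

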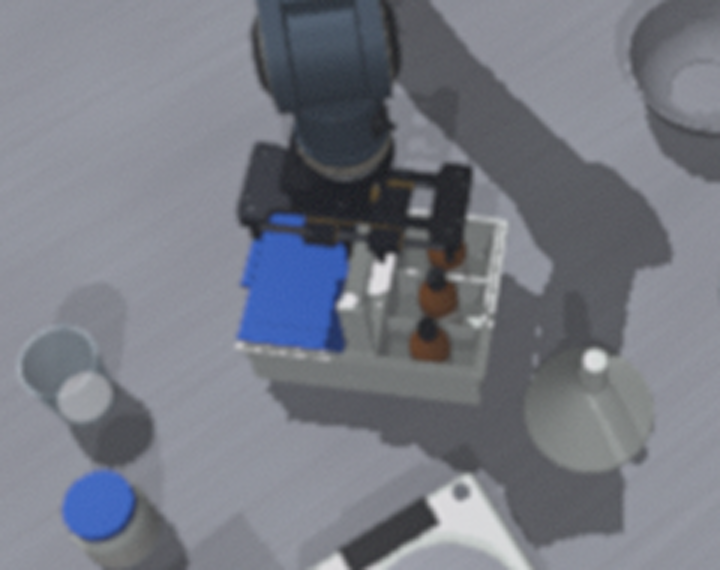

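View pics/wrist7.png

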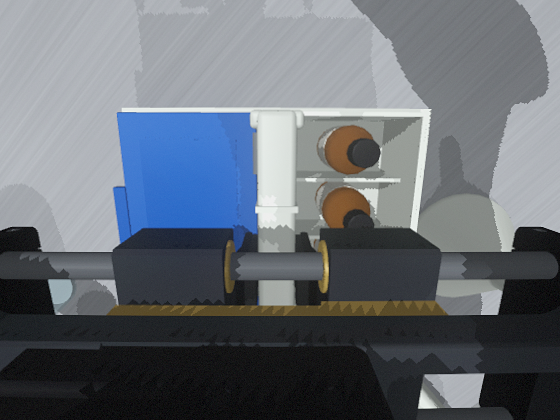

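It is lifted, level, and carrying about 7 N. The wrist view is unchanged relative to the gripper. Now the rest of the 10 cm.

```bash

python3 -m creep '{"slide":[[0,0,-0.3],[0,0,-0.8],[0,0,-1.4],[0,0,-2.0],[0,0,-2.6],[0,0,-3.2],[0,0,-3.7],[0,0,-4.1]],"dr":[[0,0,0],[0,0,0],[0,0,0],[0,0,0],[0,0,0],[0,0,0],[0,0,0],[0,0,0]]}'
python3 -m creep '{"slide":[[0,0,-0.3],[0,0,-0.8],[0,0,-1.4],[0,0,-2.0],[0,0,-2.6],[0,0,-3.2],[0,0,-3.7],[0,0,-4.1]],"dr":[[0,0,0],[0,0,0],[0,0,0],[0,0,0],[0,0,0],[0,0,0],[0,0,0],[0,0,0]]}'
python3 -m creep '{"slide":[[0,0,0],[0,0,0],[0,0,0],[0,0,0],[0,0,0],[0,0,0],[0,0,0],[0,0,0]],"dr":[[0,0,0],[0,0,0],[0,0,0],[0,0,0],[0,0,0],[0,0,0],[0,0,0],[0,0,0]]}'
python3 - <<'E'
from h import *
st()
c=cam('scene');f=c['frame'][150:340,100:340];cv2.imwrite('pics/s8z.png',cv2.resize(f[...,::-1],None,fx=3,fy=3,interpolation=cv2.INTER_CUBIC))
c=cam('wrist');save(c,'wrist8.png')
P=cloud(c);hsv=cv2.cvtColor(c['frame'],cv2.COLOR_RGB2HSV)
b=(hsv[...,0]>105)&(hsv[...,0]<130)&(hsv[...,1]>150);b[225:]=0;b[:,:125]=0;b[:115]=0
Q=P[b];Q=Q[~np.isnan(Q[:,0])];q=np.median(Q,0);u,s,v=np.linalg.svd(Q-Q.mean(0),full_matrices=False);print('lid',q,v[2],'tilt deg',np.degrees(np.arccos(abs(v[2,2]))),s[2]/len(Q)**.5)
E
```

```text
time_s: 10.9
ee_pos: [0.5436, -0.2265, 0.2763]
tcp_rot: [0.925, 0.379, 0.0, 0.0]
contact_force: [0.3, 0.3, -7.1]
opening: 0.0174
time_s: 11.7
ee_pos: [0.5436, -0.2265, 0.3172]
tcp_rot: [0.925, 0.379, 0.0, 0.0]
contact_force: [0.1, 0.2, -6.5]
opening: 0.0176
time_s: 12.5
ee_pos: [0.5435, -0.2265, 0.3166]
tcp_rot: [0.925, 0.379, -0.0, -0.0]
contact_force: [0.3, -0.2, -7.1]
opening: 0.0174
12.5 [ 0.5435 -0.2265  0.3166] F [ 0.3 -0.2 -7.1] op 0.0174 q [ 0.01  0.32  0.4   1.73 -0.13  1.12  1.23]
yaw 44.58 zax [-1.e-04  1.e-04 -1.e+00]
caddy xy 0.0007 -0.0
lid [ 0.46904945 -0.24230347  0.19004617] [-0.0031928   0.00728694  0.99996835] tilt deg 0.45583371890891383 0.0007825170579875872
```

View pics/s8z.png

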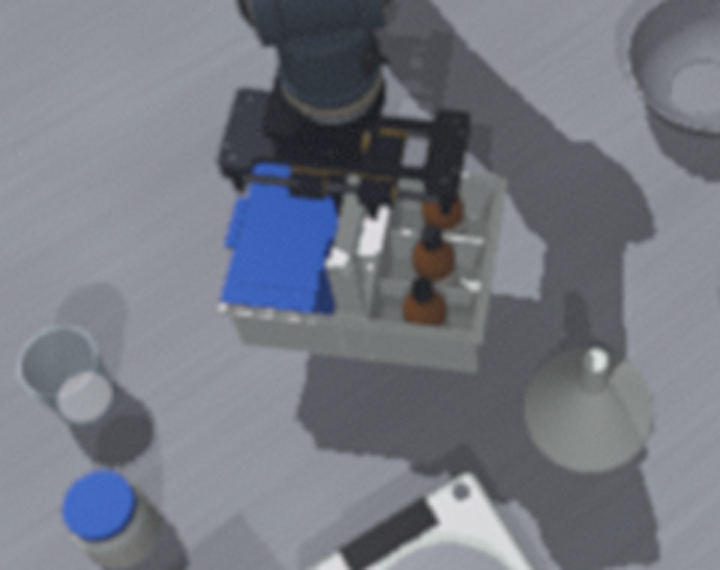

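View pics/wrist8.png

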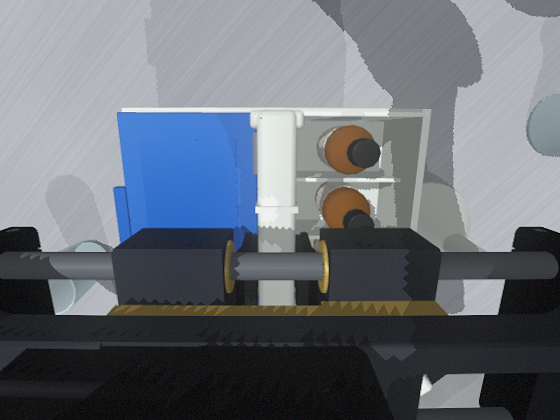

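The caddy hangs level: lid tilt is 0.46°, and the lid's upper face is at z = 0.190, which puts the underside about 10 cm up. The bottles stand in their cells and the bystanders haven't moved. Handing in.

```bash
python3 -c "
from h import *
st();print(telemetry.read_state()['dq'].round(4));print(r.sign_off())"
```

```text
12.6 [ 0.5435 -0.2265  0.3167] F [-0.  -0.1 -7.8] op 0.0177 q [ 0.01  0.32  0.4   1.73 -0.13  1.12  1.23]
yaw 44.58 zax [-0.e+00  1.e-04 -1.e+00]
caddy xy 0.0007 0.0
[ 0.0005 -0.0004 -0.0016  0.     -0.0001 -0.0005 -0.0004]
the job is handed in; nothing more can be done
None
```

The job is handed in at 12.6 s: the lid is shut and the arm is holding the caddy still, about 10 cm above the bench.

- **Lid:** I swung it down with closed fingertips until it met its stop. The tip was then at z ≈ 0.090 m with about 14 N of contact.
- **Grip and lift:** I took the handle within a few mm of its middle, at a 17.7 mm opening on the 18 mm bar. I then raised it 10 cm in two stages.
- **Last checks:**
  - The upper face of the lid was at z = 0.190 m, which puts the underside about 100 mm up.
  - The measured tilt was 0.46°, joint speeds were near zero, and the load was steady at about 7–8 N.
  - All three bottles were upright in their cells in the last scene view. The wrist view showed only two, because the gripper hid the third.
  - The bystanders visible around the caddy had not moved. I did not take a final picture of the whole bench.
- **One reading I could not use:** a lid-height check from the top camera after closing was spoiled because its blue mask picked up the arm. I relied instead on the contact height and the scene and wrist views, which all showed the lid flat.

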